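Hold a spring clip gaping over the counter's circuit card

TASK

Lift the loose cover off the pins of the aluminium counter housing and lay it gently, flat and centred, on the black rubber pad. Then squeeze the handles of the orange spring clip so that its jaws gape, lift it off its stand, and bring it upright over the middle of the circuit card in the housing, lowered so that the card's top edge stands about 15 mm deep between the wide-open jaws and nothing touches card or housing. Finish while still holding the clip there, squeezed open in the gripper; do not let it close or let it go, and leave the other things on the table where they are.

Things in the scene. Friction and masses are not known exactly. Their poses are not given: they have to be found in the camera images.
- housing: Aluminium open-topped box fixed to the table, 120 (x) x 150 (y) x 70 mm high, walls 4 mm; counter panels on its two long faces. Two upright steel pins, 6 mm thick, rise 13 mm above the rim at x = 0, y = +-66 mm. Origin: centre of the underside. It stands anywhere on the table in reach, turned up to 0.4 rad.
- card_edge (a point): Middle of the top edge of the green circuit card (brass strip along the edge) that stands upright in the housing under the cover: card 3 mm thick (x), 90 mm long (y), its top edge 60 mm above the table and 10 mm below the housing's rim; free space of more than 50 mm on both of its faces. Axes as the housing: y along the card, z up. Fixed.
- cover: Loose flat steel cover plate 124 (x) x 154 (y) x 4 mm, 0.2 kg or so, lying on the housing's rim with two 9 mm holes over the pins; lift it straight up by more than 15 mm to clear them. Origin: centre of the plate's underside, z up.
- cover_grip (a point): Grip point of the cover's black upright handle, 26 mm above the plate's underside. The handle is a block 14 mm thick (cover x), 50 mm long (cover y), its top 38 mm above the plate's underside. Axes as the cover.
- pad_top (a point): Centre of the top face of the black rubber pad, 170 (x) x 190 (y) x 3 mm, fixed flat on the table; the cover goes here, either way round.
- stand: Fixed clip stand: aluminium base 80 x 70 x 10 mm with an upright steel tongue 5 mm thick (x), 45 mm wide (y), top 59 mm above the table. Origin: centre of the underside, z up. The clip is parked on the tongue.
- clip: Loose orange spring clip (60 g) like a clothes peg, jaws down, handles up. Origin: centre of its 10 mm pivot rod; y along the rod, z up, x the way it opens and is squeezed. Parked astride the tongue, origin 64 mm up; raise it over 35 mm to clear. Levers 22 mm wide (y), from 40 mm below to 42 mm above the rod. Handles measure 48 mm over their tops parked, 26 mm and parallel fully squeezed (stop).
- clip_grip (a point): Centre between the clip's two handles, 30 mm above the rod: where to squeeze them, along the clip's x. Squeezing fully open here takes about 10 N; 20 to 40 N holds them firmly against the stop. Axes as the clip.
- clip_tips (a point): Point midway between the two jaw tips, 40 mm below the rod. Fully open the tips gape 28 mm, and the jaws measure 36 mm over their outsides. Axes as the clip.
- clip_lever (a joint): Opening angle of each of the clip's levers (both move alike), rad: 0 as parked on the tongue, -0.05 shut on nothing, 0.30 fully open. A spring closes it.
- weight_a: Bystander: small brass weight, 32 mm across, 36 mm tall, beside the clip stand.
- weight_b: Bystander: steel weight, 40 mm across, 42 mm tall, beside the clip stand.
- tape_roll: Bystander: paper tape roll lying flat, 90 mm across, 20 mm tall.
- cleaner: Bystander: white bottle with blue cap, 52 mm across, 120 mm tall.
- driver: Bystander: red screwdriver lying on the table.
- spares: Bystander: open blue box 90 x 110 x 40 mm.
There are look-alikes about, which are no part of the job. Several things have the shape of the cover; the one meant has the colours described above. Several things have the shape of the clip; the one meant has the colours described above.

How it is judged:
On the way, in this order (a step that is already met when the one before it is completed fails the run):
1. the cover lies flat on the rubber pad, released (horizontal distance between cover and pad_top below 0.05 m and z of cover in the frame of pad_top below 0.006 m and angle between cover's own z axis and vertical below 0.08 rad and contact force between the fingers and cover below 0.1 N and linear speed of cover below 0.02 m/s), for 0.2 s.
2. the clip is squeezed open and lifted off the stand's tongue (value of joint clip_lever above 0.15 rad and z of clip_tips in the frame of stand above 0.061 m and contact force between the fingers and clip above 3 N), for 0.1 s.
At the end, for the whole second after the job is handed in: Cover flat, released, within 50 mm of pad centre. Clip held (over 3 N), still, levers open over 0.2 rad, upright and along the card within 0.3 rad, tips 6-32 mm below card edge, within 9 mm across and 30 mm along the card; clip and fingers off housing and card (under 0.3 N) (all of step 1 and value of joint clip_lever above 0.2 rad and x of clip_tips in the frame of card_edge between -0.009 and 0.009 m and y of clip_tips in the frame of card_edge between -0.03 and 0.03 m and z of clip_tips in the frame of card_edge between -0.032 and -0.006 m and angle between the y axis of clip and the y axis of card_edge, either way round below 0.3 rad and angle between clip's own z axis and vertical below 0.3 rad and contact force between each of clip, the fingers and housing below 0.3 N and contact force between the fingers and clip above 3 N and linear speed of clip below 0.03 m/s); the arm keeps its last pose, push and grip.
It fails at once if the cover is dropped: it falls faster than 0.7 m/s out of the fingers (contact force between the fingers and cover below 0.1 N and linear speed of cover above 0.7 m/s).
It fails at once if the clip presses on the housing or its card with more than 15 N (contact force between clip and housing above 15 N).
It fails at once if a bystander is shifted by more than 25 mm (distance of any of weight_a, weight_b, tape_roll, cleaner, driver, spares from where it was at the start of the episode above 0.025 m).
It also fails if it takes over 64 s, if anything falls off the work surface, if the arm or the gripper's body presses on something with over 40 N, if the wrist force passes 120 N, or if a joint passes its speed limit or range.

ROBOT

A 7-joint arm with a two-finger parallel gripper is mounted at the origin on the work surface. World frame = base frame: x ahead of the robot, y to its left, z up, the work surface at z = 0. Lengths are in m, angles in rad, forces in N, time in s.
With the tool pointing down it reaches from about 0.4 to 0.85 m from the base axis. Payload 4.4 kg.
Tool frame: the origin (TCP) lies at the very end of the fingers, on their centre line; the grasp point (between the pads) lies 19 mm behind it; z points along the fingers, y is the line along which they close (so a half turn about z gives the same grasp; the last joint's range is limited). The gripper opens to 94 mm and grips with 3 to 60 N. Pads are 16 mm wide; open, the fingers measure 119 mm over their backs; the gripper's body (75 mm by 177 mm) begins 78 mm behind the grasp point.
Start: joints at [-1.217, 0.628, 0.038, 1.517, -0.027, 0.996, -0.02], TCP at [0.265, 0.594, 0.205] pointing down, gripper open.
Joint ranges: [-3.06, 3.06], [-0.37, 2.12], [-1.25, 1.32], [0.18, 2.47], [-1.1, 4.24], [0.23, 1.98], [-2.94, 2.94]. Speed limits (rad/s): [2.57, 2.57, 3.14, 3.14, 3.14, 3.14, 3.14].

INTERFACE

Orientations are given as a unit quaternion [x, y, z, w].
In Python, from cell import ctrl gives the robot as it stands.
- The arm moves only by the tool carry_out, never from a script. Its argument "series" is text: rows parted by semicolons, each of 5 numbers parted by spaces: the closure, from 0 (fully open) to 1 (shut), then the shift along the tool's x, y, z in cm, then the turn about the tool's z in degrees. In form: jaw dx dy dz twist; .... A call has 1 to 12 rows; each row is the pose to reach, as a shift and turn from the pose commanded when the call began, along the tool's axes at that moment; what a row does not reach only later rows make up. A row lasts 1/12 s, in which the tool goes at most 41.7 mm and 7.16 degrees, less where a joint would pass 70% of its speed; a pose out of reach is approached as far as the arm can. A call with a gripper value outside its range is refused whole. The fingers move at their own pace and stop on an object; the grip force is fixed at half the most. Time passes only in rows, so rows that repeat a pose let the fingers close. It gives the time, the measured TCP pose, the force, the opening and the grip force at its end, in the units of the state.
- ctrl.get_state(): the state, without advancing time (a new reading comes with each control period).
- ctrl.camera(name): name is "scene" or "top" or "wrist"; returns a dict with "pixels" (384x512x3 uint8, red, green, blue), "range_z" (384x512 float32, m along the optical axis (not along the pixel's ray), 0 where there is no reading), "camera_matrix" (3x3 intrinsics, pixels), "rvec" (rotation vector, rad) and "tvec" (3), from world to camera coordinates, as OpenCV has them. Camera axes: x right, y down, z forward; pixel columns grow to the right and rows downward; lengths in m; the calibration is good to about 2 mm. A picture is of the moment at which its call begins.
- ctrl.finish_job(): hands the job in; it is judged then, once.
The state is a dict: "time": time; "qpos": joint angles; "dq": joint speeds; "effort": joint torques, N m; "tcp_pos": TCP position; "eef_rot": TCP orientation; "ft_force": force on the tool from outside, world axes, zero at the start; "moment": the same for the moment, N m; "finger_gap": finger opening in m; "grasp_force": force on a finger pad.
Only numpy, scipy, OpenCV 4.12 (cv2) and the standard library are available. Lean on these libraries where they do the work, as an engineer would, in place of code of your own. Each camera call takes 0.05 s, during which the arm holds its last target. There are 200 camera calls.

## Working session

There is one attempt and no reset: what is moved stays moved. The work goes in short steps, Python scripts to look and compute and a tool call to move; the robot and the scene stay as the last step left them, time stands still between calls to the robot, and variables do not carry over. Pictures are saved under pics/ and viewed, at most 10 in all, crops included, and the job is handed in when it is done.

Besides the shell and the picture viewer there is one more tool, called after "Emit:" as name(argument=value, ...) on one line, values as JSON. carry_out: Moves the arm, as the interface text tells. Its arguments: {"type":"object","properties":{"series":{"type":"string"}},"required":["series"]}

```bash
mkdir -p pics
cat > h.py <<'E'
import numpy as np, cv2
from cell import ctrl
def cam(n):
    c=ctrl.camera(n); c['R']=cv2.Rodrigues(np.array(c['rvec'],float))[0]; c['t']=np.array(c['tvec'],float).ravel(); c['K']=np.array(c['camera_matrix'],float); return c
def cloud(c):
    z=c['range_z']; h,w=z.shape; u,v=np.meshgrid(np.arange(w),np.arange(h))
    K=c['K']; p=np.stack([(u-K[0,2])/K[0,0]*z,(v-K[1,2])/K[1,1]*z,z],-1)
    P=(p-c['t'])@c['R']; P[z==0]=np.nan; return P
def save(c,f): cv2.imwrite('pics/'+f,cv2.cvtColor(c['pixels'],cv2.COLOR_RGB2BGR))
E
python3 - <<'E'
from h import *
s=ctrl.get_state(); print(s)
a=cam('top'); b=cam('scene')
im=np.hstack([a['pixels'],b['pixels']]); 
import pickle; pickle.dump((a,b),open('v0.pkl','wb'))
cv2.imwrite('pics/top0.png',cv2.resize(a['pixels'][...,::-1],(800,600)))
cv2.imwrite('pics/scene0.png',cv2.resize(b['pixels'][...,::-1],(800,600)))
E
```

```text
{'time': 0.0, 'qpos': array([-1.21680705,  0.62933683,  0.03844018,  1.51833609, -0.0269915 ,
        0.99632127, -0.02000469]), 'dq': array([ 9.63768687e-04,  8.31862243e-04, -1.53404616e-03, -2.13842328e-03,
       -4.71518255e-04,  4.22173881e-05,  8.58007766e-04]), 'effort': array([ 5.12387869e-04, -5.49746704e+01,  1.14384759e+00, -1.86637902e+01,
       -5.20701078e-02,  2.35410867e-02,  1.65795832e-04]), 'tcp_pos': array([0.26462385, 0.59296916, 0.20457035]), 'eef_rot': array([ 2.08355734e-01,  9.78052658e-01, -9.24126506e-04, -1.81538194e-04]), 'ft_force': array([-0.3231961 , -0.50247204, -0.56516115]), 'moment': array([-0.08025859,  0.00155388, -0.01260655]), 'grasp_force': 0.0, 'finger_gap': 0.09393652254474823}
```

View pics/top0.png

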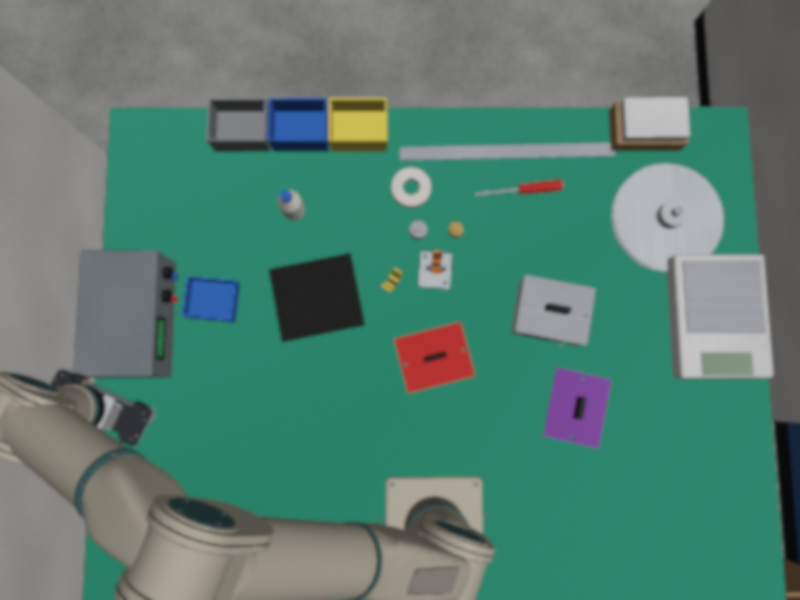

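View pics/scene0.png

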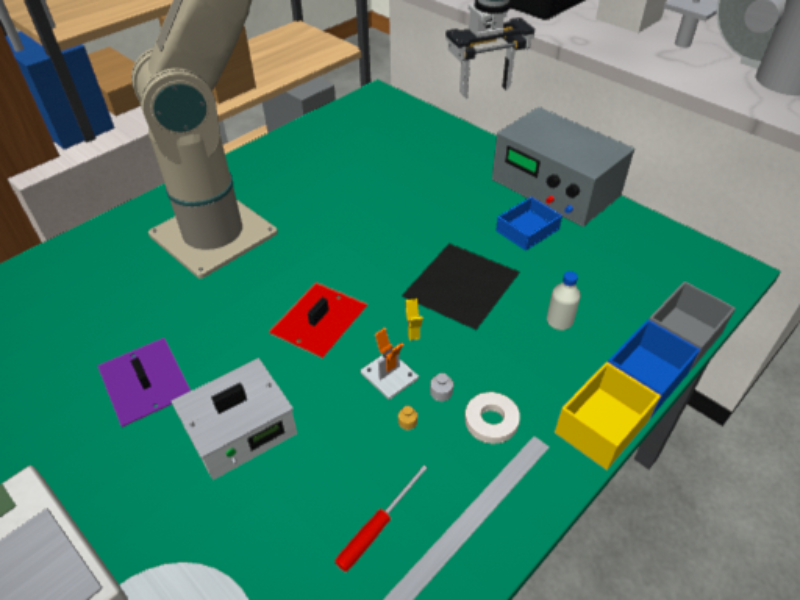

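Top view: the bare-steel plate with a black handle on the housing is at (555,310). The look-alike plates are red at (435,357) and purple at (578,408). The orange clip on its stand is at (436,262), and a yellow look-alike clip is at (392,280). The black pad is at (317,297). I choose the grey plate on the housing and the orange clip, measure both, and check them in a crop.

Run:
```python
from h import *
import pickle
a,b=pickle.load(open('v0.pkl','rb'))
P=cloud(a); im=a['pixels'].astype(int); hsv=cv2.cvtColor(a['pixels'],cv2.COLOR_RGB2HSV)
def roi(x0,x1,y0,y1):
    m=np.zeros(im.shape[:2],bool); m[int(y0*.64):int(y1*.64),int(x0*.64):int(x1*.64)]=1; return m
def rect(m,n,k=100):
    q=P[m]; q=q[~np.isnan(q[:,0])]; r=cv2.minAreaRect((q[:,:2]*1000).astype(np.float32)); print(n,m.sum(),'rect',np.round(r[0],1),np.round(r[1],1),round(r[2],1),'mean',q.mean(0).round(4),'zrange',np.percentile(q[:,2],[5,50,95]).round(4))
dark=im.max(2)<70
z=P[...,2]
rect(roi(505,605,265,355)&(z>.066)&(z<.085),'plate')
rect(roi(505,605,265,355)&(z>.095),'handle')
rect(roi(255,375,240,350)&dark,'pad')
org=(hsv[...,0]<16)&(hsv[...,1]>150)&(im[...,0]>120)
rect(roi(410,465,240,295)&org,'clip')
rect(roi(410,465,245,295)&(hsv[...,1]<60),'stand')
rect(roi(410,465,235,295)&(z>.085),'cliphi')
# scene cloud
P=cloud(b);im=b['pixels'].astype(int);hsv=cv2.cvtColor(b['pixels'],cv2.COLOR_RGB2HSV);z=P[...,2];dark=im.max(2)<70
rect(roi(170,300,355,470)&(z>.066)&(z<.085),'plate s')
rect(roi(170,300,355,470)&(z>.095),'handle s')
rect(roi(400,525,240,330)&dark,'pad s')
org=(hsv[...,0]<16)&(hsv[...,1]>150)
rect(roi(365,405,325,385)&org,'clip s')
rect(roi(365,405,320,385)&org&(z>.09),'cliphi s')
m=roi(360,420,350,400)&(hsv[...,1]<60)&(z<.016)&(z>.004); rect(m,'stand s')
c1=cv2.resize(a['pixels'][140:230,250:390],(800,514),interpolation=2)
c2=cv2.resize(b['pixels'][200:310,100:290],(800,463),interpolation=2)
o=np.vstack([c1,c2]); cv2.imwrite('pics/crop0.png',cv2.resize(o,(490,598))[...,::-1])
```

```text
plate 1610 rect [ 456.8 -261.2] [155.8 125.3] 79.0 mean [ 0.4557 -0.2602  0.0734] zrange [0.0685 0.0733 0.0785]
handle 75 rect [ 456.5 -260.7] [51.2 14.4] 79.3 mean [ 0.456  -0.2591  0.1059] zrange [0.0981 0.1065 0.1113]
pad 2411 rect [496.2 258. ] [164.1 183.5] 11.5 mean [0.4953 0.2578 0.002 ] zrange [-0.0033  0.0021  0.007 ]
clip 23 rect [559.   -9.2] [14.  33.3] 85.7 mean [ 0.5574 -0.0078  0.0726] zrange [0.0665 0.0696 0.0943]
stand 392 rect [557.   -9.6] [72.  86.3] 88.8 mean [ 0.5517 -0.0084  0.0144] zrange [0.0013 0.0096 0.0606]
cliphi 32 rect [554.8  -6.8] [20.5 47.9] 88.6 mean [ 0.5609 -0.0069  0.0969] zrange [0.0893 0.098  0.1029]
plate s 2424 rect [ 462.9 -262.4] [154.4 129.5] 78.8 mean [ 0.467  -0.2663  0.0727] zrange [0.0699 0.0725 0.0755]
handle s 151 rect [ 463.5 -262.8] [50.3 16.3] 78.7 mean [ 0.4652 -0.2637  0.1038] zrange [0.0964 0.105  0.1084]
pad s 2211 rect [501.7 256.5] [170.6 192.3] 11.8 mean [0.5052 0.2528 0.0009] zrange [-0.0022  0.0009  0.004 ]
clip s 188 rect [562.5  -8.7] [23.1 49.5] 85.5 mean [ 0.5598 -0.0096  0.07  ] zrange [0.0308 0.0719 0.0984]
cliphi s 36 rect [562.6  -7.6] [22.5 49.2] 83.3 mean [ 0.5584 -0.0092  0.0957] zrange [0.091  0.0963 0.1002]
stand s 437 rect [563.1 -10.3] [71.4 79.4] 84.7 mean [ 0.5701 -0.0168  0.0085] zrange [0.0053 0.0084 0.0121]
```

View pics/crop0.png

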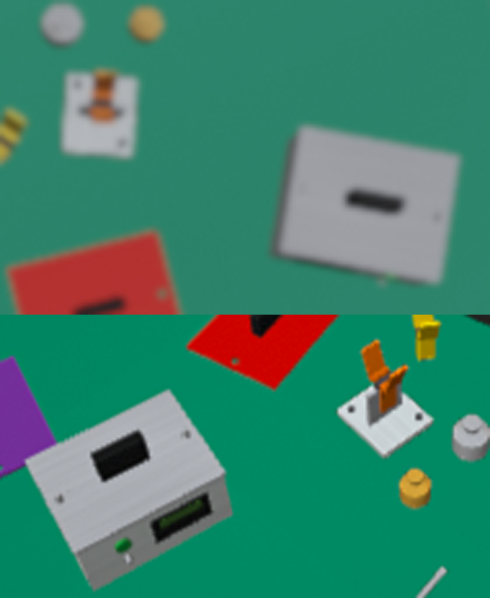

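The crop confirms both choices: a grey plate with a black handle on the housing, and an orange clip on its tongue. The cover is at about (0.460, -0.262) with yaw -11°. The pad is at (0.499, 0.257) with yaw 11.6°, and the clip is at (0.560, -0.009) with yaw about -5°.

```bash
cat >> h.py <<'E'
def go(x,y,z,yaw):
    """shift (cm, tool axes) and twist (deg) from the measured pose to TCP x,y,z with tool y at yaw deg (mod 180)"""
    from scipy.spatial.transform import Rotation as Ro
    s=ctrl.get_state(); R=Ro.from_quat(s['eef_rot']).as_matrix()
    d=R.T@(np.array([x,y,z])-s['tcp_pos'])*100
    cur=np.degrees(np.arctan2(R[1,1],R[0,1])); t=-((yaw-cur+90)%180-90)
    print('t',round(s['time'],2),'tcp',s['tcp_pos'].round(4),'yaw',round(cur,2),'tilt',round(np.degrees(np.arccos(-R[2,2])),2),'gap',s['finger_gap'],'F',s['ft_force'].round(1))
    print('d',d.round(2),'twist',round(t,2),'q',s['qpos'].round(2))
E
python3 -c "
from h import *
go(.45,.15,.2,40); go(.46,-.262,.2,-11)"
```

```text
t 0.1 tcp [0.2647 0.593  0.2047] yaw 65.95 tilt 0.09 gap 0.0938058496029831 F [ 0.1  0.5 -0.3]
d [-34.98 -32.9    0.52] twist 25.95 q [-1.22  0.63  0.04  1.52 -0.03  1.   -0.02]
t 0.1 tcp [0.2647 0.593  0.2047] yaw 65.95 tilt 0.09 gap 0.0938058496029831 F [ 0.1  0.5 -0.3]
d [-52.69 -70.12   0.58] twist 76.95 q [-1.22  0.63  0.04  1.52 -0.03  1.   -0.02]
```

Emit:
carry_out(series="0 -35 -33 0 45;0 -35 -33 0 45;0 -35 -33 0 45;0 -35 -33 0 45;0 -35 -33 0 45;0 -35 -33 0 45;0 -35 -33 0 45;0 -35 -33 0 45;0 -35 -33 0 45;0 -35 -33 0 45;0 -35 -33 0 45;0 -35 -33 0 45")

```text
time: 1.1
tcp_pos: [0.4512, 0.1444, 0.2056]
eef_rot: [0.569, 0.822, -0.001, 0.001]
ft_force: [0.7, -0.6, 0.1]
finger_gap: 0.0936
grasp_force: 0.0
```

```bash
python3 -c "
from h import *
go(.46,-.262,.2,-11)"
```

```text
t 1.1 tcp [0.4512 0.1444 0.2056] yaw 20.65 tilt 0.12 gap 0.09357609287023207 F [ 0.7 -0.6  0.1]
d [-38.34 -13.51   0.64] twist 31.65 q [-0.58  0.39  0.29  2.   -0.15  0.77  0.16]
```

Emit:
carry_out(series="0 -38.3 -13.5 0.5 31.6;0 -38.3 -13.5 0.5 31.6;0 -38.3 -13.5 0.5 31.6;0 -38.3 -13.5 0.5 31.6;0 -38.3 -13.5 0.5 31.6;0 -38.3 -13.5 0.5 31.6;0 -38.3 -13.5 0.5 31.6;0 -38.3 -13.5 0.5 31.6;0 -38.3 -13.5 0.5 31.6;0 -38.3 -13.5 0.5 31.6;0 -38.3 -13.5 0.5 31.6;0 -38.3 -13.5 0.5 31.6")

```text
time: 2.1
tcp_pos: [0.46, -0.2582, 0.2]
eef_rot: [0.771, 0.637, -0.0, -0.0]
ft_force: [-0.1, 0.3, 0.3]
finger_gap: 0.0941
grasp_force: 0.0
```

Run:
```python
from h import *
c=cam('wrist'); save(c,'w1.png'); P=cloud(c); z=P[...,2]
def rect(m,n):
    q=P[m]; r=cv2.minAreaRect((q[:,:2]*1000).astype(np.float32)); print(n,m.sum(),np.round(r[0],1),np.round(r[1],1),round(r[2],1),np.nanpercentile(q[:,2],[5,50,95]).round(4))
near=(np.hypot(P[...,0]-.46,P[...,1]+.262)<.12)
rect(near&(z>.067)&(z<.08),'plate'); rect(near&(z>.1)&(z<.115)&(c['pixels'].max(2)<90),'handle')
go(.46,-.262,.081,-11)
```

```text
plate 16521 [ 460.4 -259.8] [154.4 124.3] 78.9 [0.073  0.0742 0.0753]
handle 727 [ 460.2 -259.3] [49.9 12.3] 79.2 [0.1067 0.108  0.109 ]
t 2.15 tcp [ 0.4603 -0.2561  0.1999] yaw -10.72 tilt 0.09 gap 0.09423246068634224 F [ 0.7  0.4 -0.4]
d [-0.59  0.1  11.89] twist 0.28 q [ 0.15  0.49  0.45  1.87 -0.28  0.84  0.55]
```

View pics/w1.png

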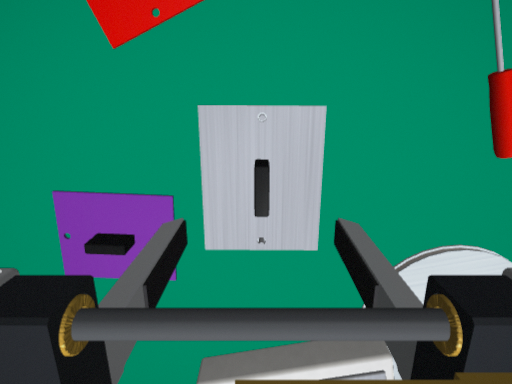

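The wrist view shows the grey plate with its handle at (262,188), centred between the fingers, and the pins in their holes at (262,117) and (262,240). I go down and grip.

Emit:
carry_out(series="0 -0.3 0 2 0.3;0 -0.3 0 4 0.3;0 -0.3 0 6 0.3;0 -0.3 0 8 0.3;0 -0.3 0 9.5 0.3;0 -0.3 0 10.5 0.3;0 -0.3 0 11.2 0.3;0 -0.3 0 11.8 0.3;0 -0.3 0 11.8 0.3;0 -0.3 0 11.8 0.3")

```text
time: 2.98
tcp_pos: [0.4606, -0.2592, 0.0828]
eef_rot: [0.771, 0.637, 0.0, 0.0]
ft_force: [1.0, -0.6, -1.2]
finger_gap: 0.0939
grasp_force: 0.0
```

Emit:
carry_out(series="1 0 0 0 0;1 0 0 0 0;1 0 0 0 0;1 0 0 0 0;1 0 0 0 0;1 0 0 0 0;1 0 0 0 0;1 0 0 0 0")

```text
time: 3.65
tcp_pos: [0.4603, -0.2593, 0.0825]
eef_rot: [0.771, 0.636, -0.0, -0.0]
ft_force: [-0.3, -0.2, -0.2]
finger_gap: 0.0439
grasp_force: 0.0
```

Emit:
carry_out(series="1 0 0 0 0;1 0 0 0 0;1 0 0 0 0;1 0 0 0 0;1 0 0 0 0;1 0 0 0 0;1 0 0 0 0")

```text
time: 4.23
tcp_pos: [0.4604, -0.2594, 0.0824]
eef_rot: [0.771, 0.636, 0.0, 0.0]
ft_force: [0.3, 0.0, 0.4]
finger_gap: 0.0139
grasp_force: 30.0
```

Emit:
carry_out(series="1 0 0 -0.3 0;1 0 0 -0.8 0;1 0 0 -1.5 0;1 0 0 -2.5 0;1 0 0 -3.5 0;1 0 0 -5 0;1 0 0 -6.5 0;1 0 0 -8 0;1 0 0 -9 0;1 0 0 -10 0;1 0 0 -10 0")

```text
time: 5.15
tcp_pos: [0.4614, -0.26, 0.1847]
eef_rot: [0.771, 0.636, 0.001, 0.002]
ft_force: [0.2, -0.3, -2.4]
finger_gap: 0.0134
grasp_force: 30.0
```

```bash
python3 -c "
from h import *
c=cam('wrist'); P=cloud(c); z=P[...,2]
print(ctrl.get_state()['grasp_force'])
go(.499,.257,.18,11.6)"
```

```text
29.99841660261154
t 5.2 tcp [ 0.4609 -0.2596  0.1835] yaw -10.94 tilt 0.12 gap 0.01396121610822948 F [-0.   0.9 -1.8]
d [51.44 -6.06  0.31] twist -22.54 q [ 0.16  0.52  0.44  1.89 -0.3   0.8   0.57]
```

Emit:
carry_out(series="1 1 0 0 0;1 3 -0.3 0 -2;1 6 -0.6 0 -4;1 9 -1 0 -6;1 12 -1.4 0 -8;1 15 -1.8 0 -10;1 18 -2.2 0 -12;1 21 -2.6 0 -14;1 24 -3 0 -16;1 27 -3.4 0 -18;1 30 -3.8 0 -20;1 33 -4.2 0 -22")

```text
time: 6.2
tcp_pos: [0.4805, 0.0749, 0.1816]
eef_rot: [0.635, 0.773, -0.001, -0.001]
ft_force: [0.2, 0.2, -2.3]
finger_gap: 0.0139
grasp_force: 30.0
```

Emit:
carry_out(series="1 3 -0.3 0 0;1 6 -0.6 0 0;1 9 -0.9 0 0;1 12 -1.2 0 0;1 14 -1.5 0 0;1 15 -1.8 0 0;1 15.5 -1.8 0 0;1 15.5 -1.8 0 0;1 15.5 -1.8 0 0")

```text
time: 6.95
tcp_pos: [0.4347, 0.22, 0.1823]
eef_rot: [0.636, 0.771, -0.0, 0.0]
ft_force: [0.8, -0.2, -2.8]
finger_gap: 0.0138
grasp_force: 30.0
```

Run:
```python
from h import *
c=cam('wrist'); save(c,'w2.png'); P=cloud(c); z=P[...,2]
dk=(c['pixels'].max(2)<70)&(abs(z)<.012); P=P[dk]; 
r=cv2.minAreaRect((P[:,:2]*1000).astype(np.float32)); print(dk.sum(),r)
go(.499,.257,.019,11.6)
```

```text
10731 ((498.5821533203125, 260.8066101074219), (168.89443969726562, 187.97915649414062), 11.018359184265137)
t 7.0 tcp [0.4349 0.2196 0.1824] yaw 10.91 tilt 0.06 gap 0.013797847586362435 F [ 0.6 -0.3 -2.7]
d [ 2.47  7.   16.34] twist -0.69 q [-0.77  0.45  0.35  1.99 -0.22  0.73 -0.1 ]
```

View pics/w2.png

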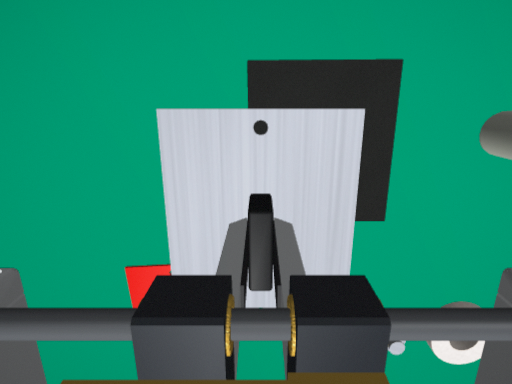

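The wrist view shows the plate held level, hole at (260,127). The pad's visible corner is at (400,60), so the plate must go about 7 cm along tool y and 2.5 cm along tool x.

Emit:
carry_out(series="1 0.6 2 0 -0.5;1 1.5 4 1 -0.5;1 2.5 7 3 -0.5;1 2.5 7 6 -0.5;1 2.5 7 9 -0.5;1 2.5 7 11.5 -0.5;1 2.5 7 13.5 -0.5;1 2.5 7 14.5 -0.5;1 2.5 7 15.2 -0.5;1 2.5 7 15.7 -0.5;1 2.5 7 16.1 -0.5;1 2.5 7 16.1 -0.5")

```text
time: 8.0
tcp_pos: [0.4987, 0.2592, 0.0217]
eef_rot: [0.633, 0.775, 0.0, 0.0]
ft_force: [-0.3, -0.3, -2.4]
finger_gap: 0.0135
grasp_force: 30.0
```

Emit:
carry_out(series="1 0 0 0.15 0;1 0 0 0.3 0;1 0 0 0.4 0;1 0 0 0.5 0;1 0 0 0.6 0;1 0 0 0.6 0")

```text
time: 8.5
tcp_pos: [0.4984, 0.2593, 0.0155]
eef_rot: [0.632, 0.775, 0.0, 0.0]
ft_force: [0.1, -0.3, -2.7]
finger_gap: 0.0139
grasp_force: 30.0
```

Not yet in contact, so I go down slightly more.

Emit:
carry_out(series="1 0 0 0.1 0;1 0 0 0.1 0;1 0 0 0.2 0;1 0 0 0.2 0")

```text
time: 8.83
tcp_pos: [0.4984, 0.2594, 0.0154]
eef_rot: [0.632, 0.775, 0.0, -0.0]
ft_force: [-2.8, -1.4, 15.9]
finger_gap: 0.0139
grasp_force: 30.0
```

Emit:
carry_out(series="1 0 0 -0.15 0;0 0 0 -0.15 0;0 0 0 -0.15 0;0 0 0 -0.15 0;0 0 0 -0.15 0;0 0 0 -0.15 0;0 0 0 -0.15 0;0 0 0 -0.15 0;0 0 0 -0.15 0;0 0 0 -0.15 0")

```text
time: 9.67
tcp_pos: [0.4983, 0.2593, 0.0149]
eef_rot: [0.632, 0.775, -0.0, -0.0]
ft_force: [0.4, -0.2, 0.2]
finger_gap: 0.0703
grasp_force: 0.0
```

Emit:
carry_out(series="0 0 0 -1 0;0 0 0 -3 0;0 0 0 -6 0;0 0 0 -10 0;0 0 0 -14 0;0 0 0 -18 0;0 0 0 -20 0;0 0 0 -20 0")

```text
time: 10.33
tcp_pos: [0.5014, 0.2605, 0.221]
eef_rot: [0.632, 0.775, 0.005, 0.002]
ft_force: [0.6, -0.0, -0.4]
finger_gap: 0.0938
grasp_force: 0.0
```

Run:
```python
from h import *
c=cam('wrist'); P=cloud(c); z=P[...,2]; hs=cv2.cvtColor(c['pixels'],cv2.COLOR_RGB2HSV)
m=(hs[...,1]<60)&(c['pixels'].max(2)>110)&(z<.02)&(np.hypot(P[...,0]-.5,P[...,1]-.26)<.12); q=P[m]
print(m.sum(),cv2.minAreaRect((q[:,:2]*1000).astype(np.float32)),np.percentile(q[:,2],[5,50,95]))
A=np.c_[q[:,:2],np.ones(len(q))]; print(np.linalg.lstsq(A,q[:,2],rcond=None)[0])
go(.48,-.01,.215,-5)
```

```text
10486 ((498.28643798828125, 257.434814453125), (125.73614501953125, 156.20066833496094), 11.44699764251709) [0.00581666 0.00714803 0.00842224]
[0.00163702 0.00185909 0.00581985]
t 10.38 tcp [0.4998 0.2599 0.2181] yaw 11.55 tilt 0.35 gap 0.09392775184966771 F [-0.1  0.3  0.3]
d [-26.05  -7.34   0.21] twist 16.55 q [-0.77  0.51  0.36  1.76 -0.22  0.91 -0.11]
```

Cover lies flat and centred at (0.498, 0.257). Next I go above the clip.

```bash
python3 -c "
from h import *
go(.562,-.009,.21,-5)"
```

```text
t 10.38 tcp [0.4998 0.2599 0.2181] yaw 11.55 tilt 0.35 gap 0.09392775184966771 F [-0.1  0.3  0.3]
d [-27.6    0.71   0.75] twist 16.55 q [-0.77  0.51  0.36  1.76 -0.22  0.91 -0.11]
```

Emit:
carry_out(series="0 -3 0 0 4;0 -6 0 0 8;0 -10 0.3 0.5 12;0 -14 0.3 0.5 16.5;0 -18 0.7 0.5 16.5;0 -22 0.7 0.5 16.5;0 -25 0.7 0.5 16.5;0 -27 0.7 0.5 16.5;0 -27.6 0.7 0.5 16.5;0 -27.6 0.7 0.5 16.5;0 -27.6 0.7 0.5 16.5")

```text
time: 11.3
tcp_pos: [0.5596, -0.0082, 0.209]
eef_rot: [0.737, 0.676, -0.0, -0.001]
ft_force: [-0.4, 1.0, -0.8]
finger_gap: 0.0942
grasp_force: 0.0
```

Run:
```python
from h import *
c=cam('wrist'); save(c,'w3.png'); P=cloud(c); z=P[...,2]; hs=cv2.cvtColor(c['pixels'],cv2.COLOR_RGB2HSV)
def rect(m,n):
    q=P[m]; r=cv2.minAreaRect((q[:,:2]*1000).astype(np.float32)); print(n,m.sum(),np.round(r[0],1),np.round(r[1],1),round(r[2],1),np.nanpercentile(q[:,2],[5,50,95,100]).round(4))
near=np.hypot(P[...,0]-.56,P[...,1]+.01)<.06
org=(hs[...,0]<17)&(hs[...,1]>140)&near
rect(org,'org'); rect(org&(z>.09),'top'); rect(org&(z>.1),'tips')
rect(near&(z>.006)&(z<.014)&(hs[...,1]<60),'base')
for k in (0,1):
    m=org&(z>.098)&((P[...,0]<.56) if k else (P[...,0]>=.56)); print(k,m.sum(),P[m].mean(0).round(4))
go(.56,-.009,.113,-5)
```

```text
org 892 [576.2 -14.9] [39.4 83.3] 84.9 [0.0688 0.0818 0.1013 0.2842]
top 320 [577.  -6.] [21.4 83.2] 84.8 [0.0909 0.0997 0.1019 0.2842]
tips 150 [577.   -5.8] [20.7 83.2] 85.1 [0.1002 0.101  0.1022 0.2842]
base 2156 [559.3  -5.9] [68.8 79.5] 85.1 [0.0088 0.0101 0.0115 0.0138]
0 95 [ 0.5817 -0.0062  0.1025]
1 101 [ 0.5376 -0.0025  0.1006]
t 11.35 tcp [ 0.5597 -0.0074  0.2092] yaw -4.82 tilt 0.13 gap 0.09400199018115507 F [-1.4  0.4 -0.1]
d [-0.17  0.06  9.62] twist 0.18 q [-0.32  0.53  0.43  1.78 -0.27  0.9   0.15]
```

View pics/w3.png

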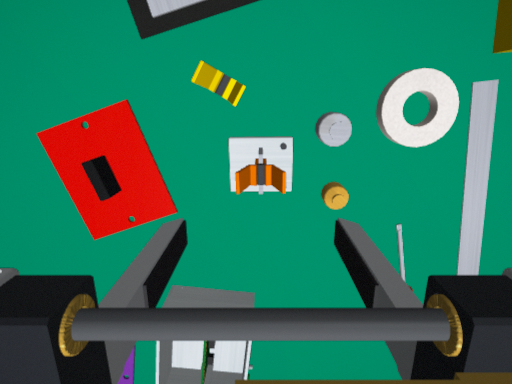

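The orange clip shows at (262,178) astride the tongue, with the brass weight at (336,196) and the steel weight at (334,128). Both stand below the fingertip height I need (0.075). The clip centre is about (0.5597, -0.0045) with yaw -5°. The open housing also shows, with the card edge at (207,350). I go down to grip height.

Emit:
carry_out(series="0 0.3 0 3 0;0 0.3 0 6 0;0 0.3 0 8.5 0;0 0.3 0 10.5 0;0 0.3 0 12 0;0 0.3 0 13 0;0 0.3 0 13.4 0;0 0.3 0 13.4 0;0 0.3 0 13.4 0")

```text
time: 12.1
tcp_pos: [0.5611, -0.0061, 0.0765]
eef_rot: [0.737, 0.676, 0.0, 0.0]
ft_force: [0.3, -0.3, -1.0]
finger_gap: 0.0939
grasp_force: 0.0
```

Emit:
carry_out(series="1 0 0 0 0;1 0 0 0 0;1 0 0 0 0;1 0 0 0 0;1 0 0 0 0;1 0 0 0 0;1 0 0 0 0;1 0 0 0 0;1 0 0 0 0;1 0 0 0 0;1 0 0 0 0;1 0 0 0 0")

```text
time: 13.1
tcp_pos: [0.5599, -0.0069, 0.078]
eef_rot: [0.737, 0.676, 0.0, -0.001]
ft_force: [-6.9, 1.0, 19.3]
finger_gap: 0.0257
grasp_force: 30.0
```

Run:
```python
from h import *
c=cam('wrist'); cv2.imwrite('pics/w4.png',c['pixels'][...,::-1])
b=cam('scene'); cv2.imwrite('pics/s4.png',cv2.resize(b['pixels'][190:270,215:295][...,::-1],(560,560),interpolation=2))
go(.56,-.005,.2,-11)
```

```text
t 13.2 tcp [ 0.5599 -0.0069  0.078 ] yaw -4.97 tilt 0.08 gap 0.02540251281282383 F [-5.6  0.1 18.9]
d [  0.2   -0.02 -12.2 ] twist 6.03 q [-0.25  0.7   0.34  1.89 -0.38  0.61  0.24]
```

View pics/s4.png

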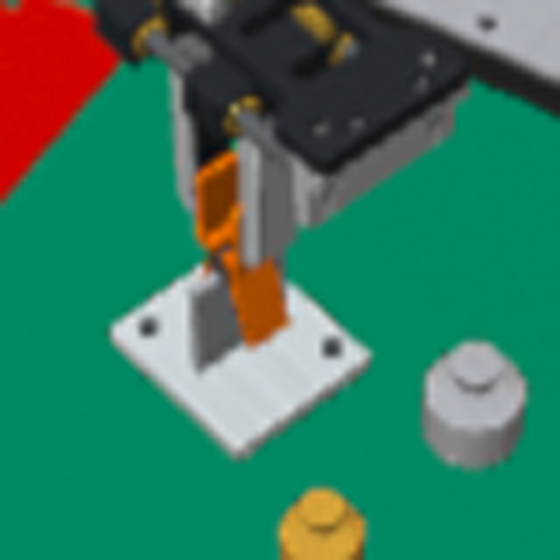

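The crop shows the clip squeezed between the fingers, jaws gaping either side of the tongue. The gap of 25.5 mm means it is on its stop. I lift it.

Emit:
carry_out(series="1 0 0 -0.5 0;1 0 0 -1 0;1 0 0 -2 0;1 0 0 -3 0;1 0 0 -4.5 0;1 0 0 -6 0;1 0 0 -8 0;1 0 0 -10 0;1 0 0 -12 0;1 0 0 -12.5 0;1 0 0 -12.5 0")

```text
time: 14.12
tcp_pos: [0.5619, -0.0068, 0.2028]
eef_rot: [0.737, 0.676, 0.001, 0.001]
ft_force: [-0.1, 0.1, -0.1]
finger_gap: 0.0255
grasp_force: 30.0
```

Run:
```python
from h import *
s=ctrl.get_state(); print(s['grasp_force'],s['finger_gap'])
c=cam('wrist'); b=cam('scene'); a=cam('top')
T=s['tcp_pos']
from scipy.spatial.transform import Rotation as Ro
R=Ro.from_quat(s['eef_rot']).as_matrix()
for n,v in (('scene',b),('wrist',c),('top',a)):
    P=cloud(v); hs=cv2.cvtColor(v['pixels'],cv2.COLOR_RGB2HSV); m=(hs[...,0]<17)&(hs[...,1]>140)&(np.linalg.norm(P-T,axis=2)<.08)&(P[...,2]>.08)
    q=(P[m]-T)@R*1000; print(n,m.sum(),'tool-frame mm min/max',np.percentile(q,[1,99],axis=0).round(1),'mean',q.mean(0).round(1))
# housing from top: wall rim & card
P=cloud(a); z=P[...,2]; hs=cv2.cvtColor(a['pixels'],cv2.COLOR_RGB2HSV)
near=np.hypot(P[...,0]-.46,P[...,1]+.26)<.11
rim=near&(z>.062)&(z<.09); q=P[rim]; print('rim',cv2.minAreaRect((q[:,:2]*1000).astype(np.float32)))
o=np.vstack([cv2.resize(a['pixels'][155:225,320:390],(400,400)),]) ; u=cv2.resize(b['pixels'][170:240,215:285],(400,400),interpolation=2)
cv2.imwrite('pics/s5.png',np.hstack([o,u])[...,::-1])
go(.4604,-.2598,.2,-11)
```

```text
29.997293651103973 0.02548164875071146
scene 210 tool-frame mm min/max [[-12.9 -13.2 -25.9]
 [  7.1  17.4  52.2]] mean [-4.4  2.2 14.1]
wrist 1136 tool-frame mm min/max [[ -6.8 -17.6 -31.3]
 [ 13.2  16.5  47.9]] mean [ 8.3 -0.6  2.2]Traceback (most recent call last):
  File "<stdin>", line 9, in <module>
    return _quantile_unchecked(
        a, q, axis, out, overwrite_input, method, keepdims, weights)
    return _ureduce(a,
                    func=_quantile_ureduce_func,
    ...<5 lines>...
                    overwrite_input=overwrite_input,
                    method=method)
    r = func(a, **kwargs)
    result = _quantile(arr,
                       quantiles=q,
    ...<2 lines>...
                       out=out,
                       weights=wgt)
    slices_having_nans = np.isnan(arr[-1, ...])
                                  ~~~^^^^^^^^^
IndexError: index -1 is out of bounds for axis 0 with size 0
```

Emit:
carry_out(series="1 -2 0 0 1;1 -5 1 0 2;1 -8 2.5 0 3;1 -11 4 0 4;1 -14 5.5 0 5;1 -17 7 0 6;1 -18 7.5 0 6;1 -18 8 0 6;1 -18 8 0 6")

```text
time: 15.02
tcp_pos: [0.6248, -0.1922, 0.1994]
eef_rot: [0.771, 0.636, -0.0, -0.001]
ft_force: [0.9, 1.0, -0.4]
finger_gap: 0.0249
grasp_force: 30.0
```

Run:
```python
from h import *
s=ctrl.get_state(); print(s['grasp_force'],s['finger_gap'])
c=cam('wrist'); a=cam('top'); b=cam('scene')
for n,v in (('wrist',c),('top',a),('scene',b)):
    P=cloud(v); z=P[...,2]; near=np.hypot(P[...,0]-.46,P[...,1]+.26)<.1
    ax=np.array([np.cos(np.radians(-11)),np.sin(np.radians(-11))]); d=P[...,:2]-np.array([.4604,-.2598]); X=d@ax; Y=d@np.array([-ax[1],ax[0]])
    r=near&(z>.066)&(z<.075); q=P[r]; 
    print(n,'rim',r.sum(),cv2.minAreaRect((q[:,:2]*1000).astype(np.float32)) if r.sum()>5 else '')
    m=near&(abs(X)<.03)&(abs(Y)<.05)&(z>.052)&(z<.066)
    if m.sum(): print(' card',m.sum(),'X med',np.median(X[m]).round(4),'Y',np.percentile(Y[m],[1,99]).round(4),'z',np.median(z[m]).round(4), 'slope deg',np.degrees(np.polyfit(Y[m],X[m],1)[0]).round(2))
cv2.imwrite('pics/s5.png',np.hstack([c['pixels'][::1,::1],])[...,::-1])
go(.4604,-.2598,.2,-11)
```

```text
29.997515380382538 0.024917680323252114
wrist rim 1618 ((461.6400146484375, -251.5081787109375), (135.61605834960938, 121.50440216064453), 78.868408203125)
 card 315 X med 0.0013 Y [-0.021   0.0457] z 0.0589 slope deg 0.14
top rim 106 ((450.8618469238281, -288.3111572265625), (94.345458984375, 120.04503631591797), 78.64977264404297)
 card 18 X med -0.0045 Y [-0.0456 -0.0029] z 0.0598 slope deg -0.6
scene rim 401 ((462.5986328125, -262.4889831542969), (150.2967529296875, 123.77715301513672), 78.79998016357422)
 card 95 X med 0.0033 Y [-0.0469  0.0413] z 0.0566 slope deg 0.34
t 15.17 tcp [ 0.6246 -0.1901  0.2003] yaw -10.79 tilt 0.14 gap 0.02533405988618113 F [-0.3 -0.3 -0.9]
d [ -9.92 -14.83   0.04] twist 0.21 q [ 0.    0.68  0.44  1.52 -0.32  1.02  0.34]
```

View pics/s5.png

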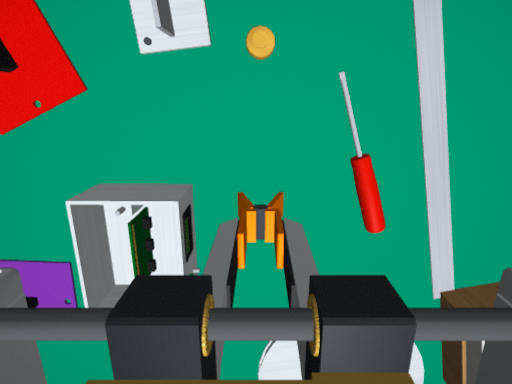

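The wrist view shows the clip held with its jaws gaping at (262,200), and the open housing at (135,240) with the card standing at (143,240). The card is about 1 mm from the housing's centre line. I move over it.

Emit:
carry_out(series="1 -1.5 -2 0 0;1 -3.5 -5 0 0;1 -5.5 -8 0 0;1 -7.5 -11 0 0;1 -9 -13.5 0 0;1 -9.9 -14.7 0 0;1 -9.9 -14.7 0 0;1 -9.9 -14.7 0 0;1 -9.9 -14.7 0 0")

```text
time: 15.92
tcp_pos: [0.464, -0.2608, 0.2011]
eef_rot: [0.77, 0.638, 0.001, 0.0]
ft_force: [0.1, 0.5, -0.6]
finger_gap: 0.0252
grasp_force: 30.0
```

Run:
```python
from h import *
c=cam('wrist'); b=cam('scene'); s=ctrl.get_state()
from scipy.spatial.transform import Rotation as Ro
R=Ro.from_quat(s['eef_rot']).as_matrix(); T=s['tcp_pos']
for n,v in (('wrist',c),('scene',b)):
    P=cloud(v); z=P[...,2]; hs=cv2.cvtColor(v['pixels'],cv2.COLOR_RGB2HSV)
    q=(P-T)@R*1000
    near=(abs(q[...,0])<60)&(abs(q[...,1])<25)
    m=near&(z>.057)&(z<.064); 
    if m.sum(): print(n,'card tool frame y med',np.median(q[m][:,1]).round(1),np.percentile(q[m],[1,99],axis=0).round(1).tolist(),m.sum())
    m=near&(hs[...,0]<17)&(hs[...,1]>140)&(z>.12)&(q[...,2]>20)
    if m.sum(): print(n,'jaws',np.percentile(q[m],[1,99],axis=0).round(1).tolist(),m.sum())
cv2.imwrite('pics/s6.png',np.vstack([cv2.resize(c['pixels'][100:330,130:390],(330,292)),cv2.resize(b['pixels'][190:310,100:236],(330,292),interpolation=2)])[...,::-1])
go(.4607,-.2598,.095,-11)
```

```text
wrist card tool frame y med -3.6 [[-28.9, -4.8, 139.5], [45.4, -2.4, 142.2]] 207
wrist jaws [[-5.8, -17.9, 20.5], [12.6, 16.8, 49.2]] 317
scene card tool frame y med -0.6 [[-45.7, -3.7, 137.3], [58.6, 7.9, 143.7]] 50
scene jaws [[-9.8, -9.7, 20.4], [8.9, 20.4, 52.6]] 109
t 16.02 tcp [ 0.4637 -0.2609  0.2007] yaw -10.77 tilt 0.05 gap 0.025284073379263212 F [ 0.5 -0.1 -0.2]
d [ 0.05 -0.32 10.57] twist 0.23 q [ 0.15  0.5   0.45  1.86 -0.29  0.84  0.56]
```

View pics/s6.png

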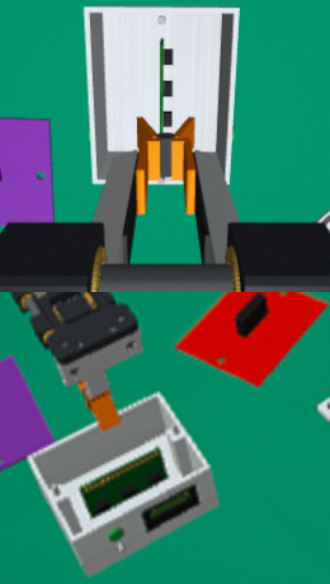

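The top half shows the card edge just left of the jaws' centre line, about 3 mm across. I shift by that much and lower in stages.

Emit:
carry_out(series="1 0 -0.3 1 0;1 0 -0.3 2.5 0;1 0 -0.3 4 0;1 0 -0.3 5.5 0;1 0 -0.3 6.5 0;1 0 -0.3 7.3 0;1 0 -0.3 7.6 0;1 0 -0.3 7.6 0;1 0 -0.3 7.6 0")

```text
time: 16.77
tcp_pos: [0.4592, -0.2618, 0.1252]
eef_rot: [0.771, 0.636, 0.0, 0.0]
ft_force: [0.3, 0.1, -0.3]
finger_gap: 0.0251
grasp_force: 30.0
```

Run:
```python
from h import *
c=cam('wrist'); s=ctrl.get_state()
from scipy.spatial.transform import Rotation as Ro
R=Ro.from_quat(s['eef_rot']).as_matrix(); T=s['tcp_pos']
P=cloud(c); z=P[...,2]; q=(P-T)@R*1000; hs=cv2.cvtColor(c['pixels'],cv2.COLOR_RGB2HSV)
near=(abs(q[...,0])<60)&(abs(q[...,1])<25)
m=near&(z>.055)&(z<.064)&~((hs[...,0]<17)&(hs[...,1]>200)); print('card',np.median(q[m][:,1]).round(1),np.percentile(q[m],[1,99],axis=0).round(1).tolist(),m.sum())
m=near&(hs[...,0]<17)&(hs[...,1]>140)&(q[...,2]>20)&(z>.065); print('jaws',np.percentile(q[m],[1,99],axis=0).round(1).tolist())
go(.4607,-.2598,.095,-11)
```

```text
card 0.7 [[-56.0, -8.1, 61.7], [47.0, 8.2, 70.2]] 369
jaws [[-5.7, -18.4, 20.8], [12.3, 16.3, 49.5]]
t 16.82 tcp [ 0.4593 -0.262   0.1255] yaw -10.95 tilt 0.07 gap 0.02531561642549235 F [ 0.8  0.1 -1.2]
d [0.24 0.09 3.05] twist 0.05 q [ 0.2   0.6   0.39  1.94 -0.36  0.67  0.63]
```

Emit:
carry_out(series="1 0.1 0.1 0.5 0;1 0.1 0.1 1 0;1 0.1 0.1 1.5 0;1 0.1 0.1 2 0;1 0.1 0.1 2.5 0;1 0.1 0.1 2.8 0;1 0.1 0.1 3 0;1 0.1 0.1 3 0;1 0.1 0.1 3 0;1 0.1 0.1 3 0;1 0.1 0.1 3 0;1 0.1 0.1 3 0")

```text
time: 17.82
tcp_pos: [0.4601, -0.261, 0.0952]
eef_rot: [0.771, 0.636, 0.0, 0.0]
ft_force: [-0.1, -0.0, -1.0]
finger_gap: 0.0252
grasp_force: 30.0
```

Run:
```python
from h import *
c=cam('wrist'); b=cam('scene'); a=cam('top')
for n,v,f in (('scene',b,0),):
    P=cloud(v); hs=cv2.cvtColor(v['pixels'],cv2.COLOR_RGB2HSV)
P=cloud(a); z=P[...,2]; hs=cv2.cvtColor(a['pixels'],cv2.COLOR_RGB2HSV)
m=(hs[...,1]<60)&(a['pixels'].max(2)>110)&(z<.02)&(np.hypot(P[...,0]-.5,P[...,1]-.26)<.12); q=P[m]; print('cover',q.mean(0),m.sum())
s=ctrl.get_state(); print(s['grasp_force'],s['ft_force'],np.abs(s['dq']).max())
cv2.imwrite('pics/s7.png',np.vstack([cv2.resize(c['pixels'][100:330,130:390],(330,292)),cv2.resize(b['pixels'][210:290,110:200],(330,292),interpolation=2)])[...,::-1])
go(.4607,-.2598,.095,-11)
```

```text
cover [0.49544132 0.25625315 0.00593455] 1499
29.997263252735138 [ 0.08965271 -0.02307774 -1.64457174] 0.0016344699991396956
t 17.97 tcp [ 0.46   -0.2609  0.0951] yaw -10.95 tilt 0.01 gap 0.025278705187650047 F [ 0.1 -0.  -1.6]
d [0.12 0.05 0.01] twist 0.05 q [ 0.23  0.64  0.36  1.97 -0.39  0.6   0.65]
```

View pics/s7.png

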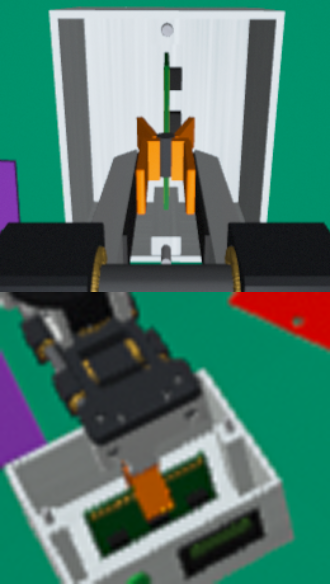

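The card edge sits centred between the open jaws, about 15 mm deep. The force readings show no contact and the arm is still, so I hand in.

```bash
python3 -c "
from cell import ctrl
print(ctrl.finish_job())"
```

```text
the job is handed in; nothing more can be done
None
```

The job is handed in at about 18 s of the 64 s allowed: the cover lies flat and centred on the pad, and the clip is held squeezed open over the middle of the card, about 15 mm deep with no contact measured; no verdict came back.

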